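Drift the gearbox strap into line and drop in its bolt

ROBOT

A 6-joint arm with a two-finger parallel gripper is mounted at the origin on the work surface. World frame = base frame: x ahead of the robot, y to its left, z up, the work surface at z = 0. Lengths are in m, angles in rad, forces in N, time in s.
With the tool pointing down it reaches from about 0.25 to 0.775 m from the base axis. Payload 4 kg.
Tool frame: the origin (TCP) lies at the very end of the fingers, on their centre line; the grasp point (between the pads) lies 19 mm behind it; x points along the fingers, y is the direction in which the jaws open and shut, and the axes are right-handed (so a half turn about x gives the same grasp; the last joint's range is limited). The gripper opens to 94 mm and grips with 3 to 60 N. Pads are 16 mm wide; open, the fingers measure 119 mm over their backs; the gripper's body (75 mm by 177 mm) begins 78 mm behind the grasp point.
Start: joints at [1.038, 0.087, 1.371, -0, 1.684, -0.103], TCP at [0.229, 0.5, 0.206] pointing down, gripper open.
Joint ranges: [-3.1, 3.1], [-0.76, 2.03], [0.27, 2.55], [-1.08, 4.22], [0.17, 2.65], [-2.57, 2.57]. Speed limits (rad/s): [2.79, 2.79, 3.14, 3.14, 3.14, 3.14].

INTERFACE

Orientations are given as [roll, pitch, yaw] about the fixed x, y, z axes, in that order (R = Rz(yaw) Ry(pitch) Rx(roll)).
In Python, from bench import robot gives the robot as it stands.
- The arm moves only by the tool carry_out, never from a script. Its argument "targets" is a list of rows, each a list of 5 numbers: the closure, from 0 (fully open) to 1 (shut), then the shift along the tool's x, y, z in cm, then the turn about the tool's x in degrees. In form: [[fingers, tx, ty, tz, turn], ...]. A call has 1 to 20 rows; each row shifts and turns the commanded pose from where the row before left it, along the tool's axes as they then stand; what a row does not reach is not made up. A row lasts 1/10 s, in which the tool goes at most 50 mm and 8.59 degrees, less where a joint would pass 70% of its speed; a pose out of reach is approached as far as the arm can. A call is refused whole if a number of a shift passes 5 or a number of a turn 8.59, either way. A call with a gripper value outside its range is refused whole. The fingers move at their own pace and stop on an object; the grip force is fixed at half the most. Time passes only in rows, so rows that do not move let the fingers close. It gives the time, the measured TCP pose, the force and the opening at its end, in the units of the state.
- robot.get_obs(): the state, without advancing time (a new reading comes with each control period).
- robot.snapshot(name): name is "side" or "top" or "wrist"; returns a dict with "image" (400x640x3 uint8, red, green, blue), "camera_matrix" (3x3 intrinsics, pixels), "pose" (4x4, takes a point from camera to world coordinates). Camera axes: x right, y up, looking along -z (the intrinsics and any distortion apply to the point x, -y, -z); pixel columns grow to the right and rows downward; lengths in m; the calibration is good to about 2 mm. A picture is of the moment at which its call begins. There is no depth.
- robot.close_job(): hands the job in, once; it reports no verdict.
The state is a dict: "time": time; "joint_positions": joint angles; "qvel": joint speeds; "joint_torque": joint torques, N m; "tool_pos": TCP position; "ee_rot": TCP orientation; "wrist_force": force on the tool from outside, world axes, zero at the start; "wrist_torque": the same for the moment, N m; "width": finger opening in m.
Only numpy, scipy, OpenCV 4.12 (cv2) and the standard library are available. Lean on these libraries where they do the work, as an engineer would, in place of code of your own. Each camera call takes 0.05 s, during which the arm holds its last target. There are 200 camera calls.

TASK

The gearbox strap on the crossmember has sprung out of line with the holes underneath. Take the taper drift from the timber stand and ease it by hand down through the large hole, feeling its way so that it is never forced or strained sideways, until its collar is fully home on the strap; leave it there to hold the line and drop the bolt through the small hole, with its head down on the strap. Do not shift the other things on the bench.

Things in the scene. Friction and masses are not known exactly. Their poses are not given: they have to be found in the camera images.
- crossmember: The fixed job: two timbers carry a grey steel channel (70 x 290 mm, web up, web top 117 mm above the bench, 8 mm thick). Origin at bench level, y along the channel, away from the black rubber mount at its -y end. The channel was laid on by hand, up to 11.5 mm off along y and 5.5 mm along x; it is immovable. Its holes match the strap's. A boss makes the large one 30 mm deep; free for 80 mm below
- strap: Dark steel strap on the channel, 50 mm wide, 8 mm thick, top 125 mm above the bench, axes as the crossmember's, origin under its middle, 45 mm from each hole. Its -y end is bolted on the rubber mount (nut top 176 mm up, 91 mm from the small hole). It shifts level along y and x against the rubber but does not turn; pulling it into line takes 2 to 5 N.
- drift_hole (a point): centre of the strap's large hole, 26 mm, at its top face, axes as the strap's; moves with the strap. The channel's 26 mm hole lies below it, out of line at the start by up to 11.5 mm either way along y and up to 5.5 mm either way along x: how far and which way is not known, only a crescent of it shows
- bolt_hole (a point): centre of the strap's small hole, 15 mm, at its top face, axes as the strap's, 90 mm from the large one towards -y; moves with the strap. The channel's 15 mm hole lies below it, out of line by the same amount
- drift: taper drift, bright steel, 176 mm, 0.5 kg, upright: blunt 12 mm tip (origin, z up) widening evenly to 24.8 mm at 66 mm, straight to 104 mm, collar 36 mm across from 104 to 111 mm, round handle 26 mm across to 176 mm. It stands in one of the stand's three holes, collar on the stand's top. Punch and chisel, without collars, stand in the others, in any order
- drift_tip (a point): centre of the drift's tip
- drift_shoulder (a point): centre of the underside of the drift's collar, 104 mm above the tip
- bolt: cap-head bolt, upright: plain 12 mm shank 60 mm long, lowest 4 mm tapering to 7 mm; round head 20 mm across, 13 mm tall; 0.085 kg. It stands in the upturned dark impact socket, its head on the socket's top. Origin at the foot of the shank, z up
- bolt_seat (a point): centre of the underside of the bolt's head, 60 mm above its foot
- stand: fixed timber stand, 80 x 175 mm, 115 mm tall, with three 29 mm holes in a row along its y, 55 mm apart; origin under its centre
- socket: dark impact socket standing on the bench, fixed, 44 mm across below and 38 mm at its top, 70 mm tall, 15 mm bore; origin under its centre
- punch: centre punch (dark octagonal bar, 16 mm across, 150 mm long, short point), standing point down in the timber stand; leave it there. Origin at its point
- chisel: cold chisel (octagonal bar 19 mm across, 170 mm long, flat blade), standing blade down in the timber stand; leave it there. Origin at its edge
- wrench: open wrench, 220 mm, lying on the bench; bystander
- hammer: hammer, 300 mm, lying on the bench; bystander, not to be used
- grease: blue grease tin, 74 mm across, 70 mm tall; bystander
- nut: loose plain nut, 25 mm across, 12 mm tall; bystander
- loose_socket: small bright socket, 32 mm across, 38 mm tall, standing on the bench; bystander
- bearing: ball bearing ring, 62 mm across, 18 mm tall, lying on the bench; bystander

How it is judged:
On the way, in this order (a step that is already met when the one before it is completed fails the run):
1. the drift is fully home in the large hole, its collar on the strap (horizontal distance between drift_shoulder and drift_hole below 0.003 m and z of drift_shoulder in the frame of drift_hole between -0.003 and 0.003 m and angle between drift's own z axis and vertical below 0.08 rad), for 0.2 s.
2. the bolt is home in the small hole, its head on the strap (horizontal distance between bolt_seat and bolt_hole below 0.003 m and z of bolt_seat in the frame of bolt_hole between -0.003 and 0.003 m and angle between bolt's own z axis and vertical below 0.1 rad), for 0.2 s.
At the end, for the whole second after the job is handed in: The drift's collar and the bolt's head are each down within 3 mm of the strap's top and within 3 mm of their hole's centre (drift in the large hole, bolt in the small), upright within 4.5 degrees (drift) and 5.5 degrees (bolt), released and at rest (all of step 1 and all of step 2 and linear speed of each of drift, bolt below 0.02 m/s); the robot touches nothing.
It fails at once if the drift was strained sideways: over 16 N between it and the channel with its tip more than 20 mm down the hole (contact force between drift and crossmember above 16 N and z of drift_tip in the frame of drift_hole below -0.02 m).
It fails at once if the drift was driven against the channel: over 40 N between them (contact force between drift and crossmember above 40 N).
It fails at once if the drift was driven: over 40 N between it and the strap (contact force between drift and strap above 40 N).
It fails at once if the bolt was forced: over 40 N between it and the strap or the channel (contact force between bolt and crossmember above 40 N or contact force between bolt and strap above 40 N).
It fails at once if another thing on the bench was shifted by more than 30 mm (distance of any of punch, chisel, wrench, hammer, grease, nut, loose_socket, bearing from where it was at the start of the episode above 0.03 m).
It also fails if it takes over 72 s, if anything falls off the work surface, if the arm or the gripper's body presses on something with over 40 N, if the wrist force passes 120 N, or if a joint passes its speed limit or range.

## Working session

There is one attempt and no reset: what is moved stays moved. The work goes in short steps, Python scripts to look and compute and a tool call to move; the robot and the scene stay as the last step left them, time stands still between calls to the robot, and variables do not carry over. Pictures are saved under pics/ and viewed, about 8 in all and at most 12, crops included, and the job is handed in when it is done.

Besides the shell and the picture viewer there is one more tool, called after ">>>" as name([rows], argument=value, ...), one row to a line, values as JSON. carry_out: Moves the arm, as the interface text tells. Its arguments: {"type":"object","properties":{"targets":{"type":"array","items":{"type":"array","items":{"type":"number"}}}},"required":["targets"]}

```bash
mkdir -p pics; ls; cat > h.py <<'E'
import numpy as np,cv2
from bench import robot
def snap(n,f):
    s=robot.snapshot(n); cv2.imwrite('pics/'+f+'.png',s['image'][:,:,::-1]); np.savez('pics/'+f,K=s['camera_matrix'],P=s['pose']); return s
def ray(f,u,v,z):
    d=np.load('pics/'+f+'.npz');K,P=d['K'],d['P']
    c=np.linalg.inv(K)@[u,v,1]; r=P[:3,:3]@[c[0],-c[1],-c[2]]; o=P[:3,3]
    return o+r*(z-o[2])/r[2]
def proj(f,p):
    d=np.load('pics/'+f+'.npz');K,P=d['K'],d['P']
    c=P[:3,:3].T@(np.array(p)-P[:3,3]); q=K@[c[0],-c[1],-c[2]]; return q[:2]/q[2]
E
python3 - <<'E'
from h import *
print(robot.get_obs())
for n in['top','side','wrist']:
    s=snap(n,n+'0'); print(n,s.keys(),s['camera_matrix'],s['pose'])
a=[cv2.imread('pics/%s0.png'%n) for n in('side','wrist')]
cv2.imwrite('pics/sw.png',cv2.resize(np.vstack(a),(480,600)))
E
```

```text
pics
{'time': 0.0, 'joint_positions': array([ 1.03788197e+00,  8.79161024e-02,  1.37223331e+00, -6.43477410e-06,
        1.68359615e+00, -1.03107026e-01]), 'qvel': array([-0.00077085, -0.0002755 ,  0.00040286, -0.00084374, -0.00048392,
       -0.00081279]), 'joint_torque': array([-4.22689970e-05, -3.40190077e+01, -3.02425575e+01,  7.16519728e-02,
        3.30269441e-02, -1.80573725e-04]), 'tool_pos': array([0.22891374, 0.49949845, 0.20433607]), 'ee_rot': array([-1.67093275,  1.56864341, -2.1007408 ]), 'wrist_force': array([-1.03683347, -0.29954442,  0.24603574]), 'wrist_torque': array([-0.05547138, -0.04647017,  0.00570595]), 'width': 0.09376775359486178}
top dict_keys(['image', 'camera_matrix', 'pose']) [[459.25535266   0.         323.82791836]
 [  0.         459.25535266 204.75645832]
 [  0.           0.           1.        ]] [[-1.48641426e-02  9.96642925e-01 -8.05104773e-02  5.04750215e-01]
 [-9.99888372e-01 -1.49380032e-02 -3.15138147e-04 -6.46274133e-02]
 [-1.51674597e-03  8.04968058e-02  9.96753713e-01  1.37586065e+00]
 [ 0.00000000e+00  0.00000000e+00  0.00000000e+00  1.00000000e+00]]
side dict_keys(['image', 'camera_matrix', 'pose']) [[411.67849425   0.         317.61417729]
 [  0.         411.67849425 200.16639206]
 [  0.           0.           1.        ]] [[-0.81826461  0.41316718 -0.39966976  0.17657363]
 [-0.57484012 -0.58647099  0.57062301  0.54162482]
 [ 0.00136798  0.69666682  0.71739353  0.90655046]
 [ 0.          0.          0.          1.        ]]
wrist dict_keys(['image', 'camera_matrix', 'pose']) [[287.82327118   0.         319.17030802]
 [  0.         287.82327118 201.77212406]
 [  0.           0.           1.        ]] [[ 0.41704148 -0.87573144 -0.24325056  0.15843049]
 [ 0.90887991  0.40073445  0.11553878  0.53207865]
 [-0.00370206 -0.26927001  0.96305761  0.38488409]
 [ 0.          0.          0.          1.        ]]
```

View pics/top0.png

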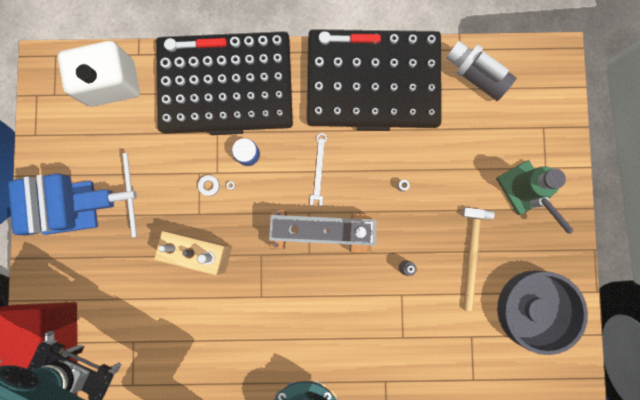

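View pics/sw.png

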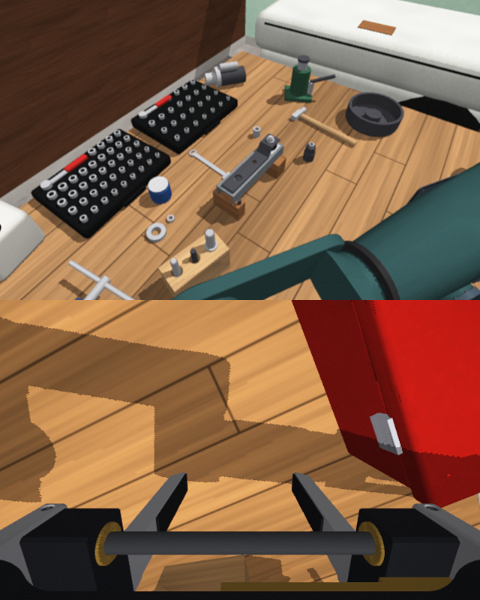

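The top view shows the stand at about (192,253) with three tools, the strap from about (270,228) to (375,232) and the bolt socket at about (408,268). I'll zoom in on these.

```bash
python3 - <<'E'
from h import *
t=cv2.imread('pics/top0.png'); s=cv2.imread('pics/side0.png')
r=lambda im,x,y,w,h,W,H: cv2.resize(im[y:y+h,x:x+w],(W,H),interpolation=cv2.INTER_CUBIC)
A=r(t,262,205,120,50,800,333)
B=r(t,150,228,84,52,420,260); C=r(s,205,300,105,72,380,260)
cv2.imwrite('pics/c1.png',np.vstack([A,np.hstack([B,C])]))
E
```

```text
(no output)
```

View pics/c1.png

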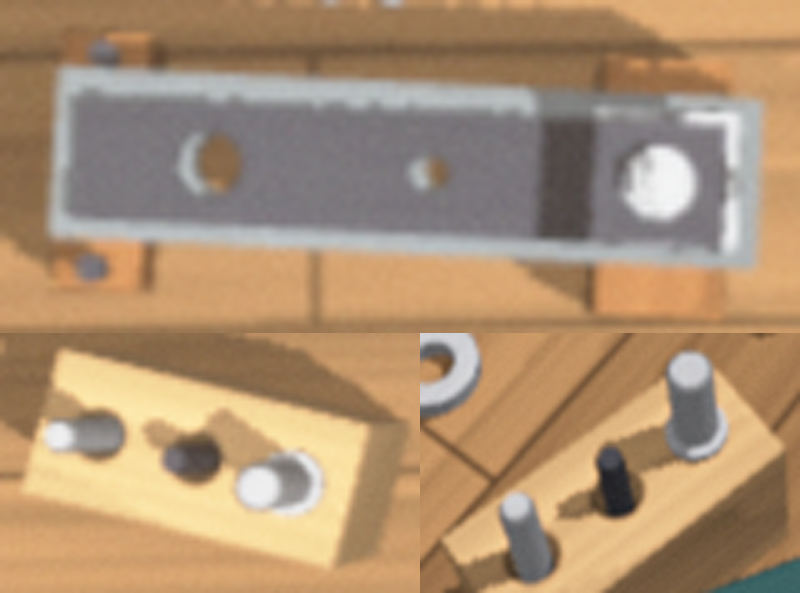

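Crop (image 3): the collared drift is the stand tool nearest the strap, with its collar at about (208,258). The crescents show the channel hole lying towards -y of the strap hole. Large hole is at about (293.6,229.5), small at (326.4,230.8).

```bash
python3 - <<'E'
from h import *
from scipy.spatial.transform import Rotation as R
f='top0'
for n,u,v,z in [('L',293.6,229.45,.125),('S',326.35,230.8,.125),('nut',361,232.4,.176),('drift top',201.6,258.8,.187),('collar',208.2,258,.122),('chisel top',162,249.5,.17),('punch',186,253,.15),('sockettop',408,268,.083)]:
    print(n,ray(f,u,v,z).round(4))
o=robot.get_obs(); M=R.from_euler('xyz',o['ee_rot']).as_matrix(); print(M.round(3))
s=np.load('pics/wrist0.npz')['P']; T=np.eye(4);T[:3,:3]=M;T[:3,3]=o['tool_pos']
print((np.linalg.inv(T)@s).round(4))
E
```

```text
L [0.5396 0.019  0.125 ]
S [ 0.5346 -0.07    0.125 ]
nut [ 0.5279 -0.1601  0.176 ]
drift top [0.466  0.2524 0.187 ]
collar [0.4657 0.2518 0.122 ]
chisel top [0.4911 0.3606 0.17  ]
punch [0.4807 0.3038 0.15  ]
sockettop [ 0.4285 -0.2966  0.083 ]
[[-0.001  0.417  0.909]
 [-0.001  0.909 -0.417]
 [-1.    -0.002 -0.   ]]
[[ 2.000e-03  2.694e-01 -9.630e-01 -1.803e-01]
 [ 1.000e+00 -2.000e-04  2.000e-03 -2.000e-04]
 [ 4.000e-04 -9.630e-01 -2.694e-01 -7.770e-02]
 [ 0.000e+00  0.000e+00  0.000e+00  1.000e+00]]
```

>>> carry_out([
  [0,-1,0,0,8.58],
  [0,-1,0,0,8.58],
  [0,-1,0,0,8.58],
  [0,-1,0,0,8.58],
  [0,-1,0,0,8.58],
  [0,-1,0,0,8.58],
  [0,-1,0,0,8.58],
  [0,-1,0,0,8.58],
  [0,0,1.5,2.4,0],
  [0,0,2.5,3.8,0],
  [0,0,2.5,3.8,0],
  [0,0,2.5,3.8,0],
  [0,0,2.5,3.8,0],
  [0,0,2.5,3.8,0],
  [0,0,2.5,3.8,0],
  [0,0,2.5,3.8,0],
  [0,0,2.5,3.8,0],
  [0,0,2.5,3.8,0],
  [0,0,2.5,3.8,0],
  [0,0,2.5,3.8,0],
])

```text
time: 2.15
tool_pos: [0.494, 0.0404, 0.2852]
ee_rot: [-2.548, 1.57, 2.107]
wrist_force: [0.5, 1.3, 1.2]
width: 0.0937
```

>>> carry_out([
  [0,3,1.6,2.1,0],
  [0,3,1.6,2.1,0],
  [0,3,1.5,2.1,0],
  [0,0,0,0,0],
  [0,0,0,0,0],
  [0,0,0,0,0],
])

```text
time: 2.75
tool_pos: [0.5373, -0.0227, 0.1973]
ee_rot: [1.683, 1.568, 0.056]
wrist_force: [-0.6, 0.8, 1.0]
width: 0.0941
```

```bash
python3 - <<'E'
from h import *
snap('wrist','w1'); o=robot.get_obs(); print(o['tool_pos'],o['wrist_force'],o['ee_rot'],o['joint_positions'])
for n,p in dict(L=(.5396,.019,.125),S=(.5346,-.07,.125)).items(): print(n,proj('w1',p))
im=cv2.imread('pics/w1.png'); cv2.imwrite('pics/w1c.png',cv2.resize(im[60:360,220:420],(533,800))[:] if 0 else cv2.resize(im[40:340,180:480],(600,600),interpolation=cv2.INTER_CUBIC))
E
```

```text
[ 0.5374652  -0.02256064  0.19772277] [ 0.35062306 -0.11798411 -0.3703413 ] [ 1.60102661  1.56716713 -0.02556373] [-1.47652664e-01  5.91336865e-02  1.41592006e+00  4.43866963e-04
  1.66293672e+00 -9.18170149e-02]
L [318.34639379 163.62888223]
S [318.45851354 256.04624465]
```

View pics/w1c.png

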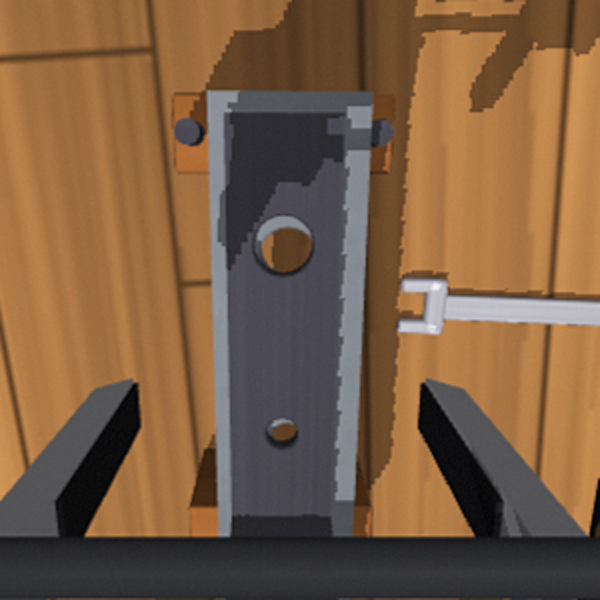

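Wrist view (image 4): the large hole is at crop (284,245), full-image (322,162), and the small one at crop (282,431), full-image (321,255). The crescent of channel metal is on the upper side (+y). Next, rectify both holes on the strap-top and channel-top planes.

```bash
cat >> h.py <<'E'
def rect(f,cx,cy,z,half=.02,n=400):
    # rows: x decreasing downward -> up=+x ; cols: left=+y
    d=np.load('pics/'+f+'.npz'); im=cv2.imread('pics/'+f+'.png')
    j,i=np.meshgrid(np.arange(n),np.arange(n)); 
    X=cx+half-(i+.5)*2*half/n; Y=cy+half-(j+.5)*2*half/n
    p=np.stack([X,Y,np.full_like(X,z)],-1)-d['P'][:3,3]; c=p@d['P'][:3,:3]; c=c*[1,-1,-1]; q=c@d['K'].T; q=q/q[...,2:]
    o=cv2.remap(im,q[...,0].astype(np.float32),q[...,1].astype(np.float32),cv2.INTER_CUBIC)
    for k in range(0,n,n//8): cv2.line(o,(k,0),(k,6),(0,0,255),1); cv2.line(o,(0,k),(6,k),(0,0,255),1)
    return o
E
python3 - <<'E'
from h import *
A=np.vstack([np.hstack([rect('w1',.5396,.019,z,n=320) for z in(.125,.117)]),np.hstack([rect('w1',.5346,-.07,z,half=.0125,n=280) for z in(.125,.117)]+[np.zeros((280,80,3),np.uint8)])])
cv2.imwrite('pics/w1r.png',A)
E
```

```text
(no output)
```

View pics/w1r.png

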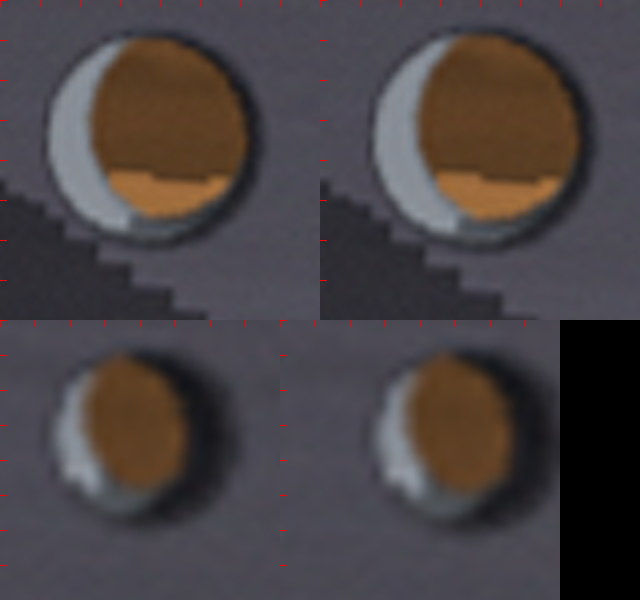

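Rectified view (image 5): the strap's large hole is centred at (152,138) px with r≈105, which matches 26 mm. The channel hole's edge is the left and lower arc of the wood region. I'll fit it with the radius fixed.

```bash
python3 - <<'E'
from h import *
from scipy.optimize import least_squares
for nm,cx,cy,half,n,rad in [('L',.5396,.019,.02,800,.013),('S',.5346,-.07,.0125,500,.0075)]:
    px=n/2/half/1000
    im=rect('w1',cx,cy,.117,half,n).astype(float)
    wood=((im[...,2]-im[...,0])>25)[10:,10:]; 
    wood=cv2.morphologyEx(wood.astype(np.uint8),cv2.MORPH_OPEN,np.ones((9,9)))
    c=max(cv2.findContours(wood,0,cv2.CHAIN_APPROX_NONE)[0],key=cv2.contourArea)[:,0]+10
    x=cx+half-(c[:,1]+.5)*2*half/n; y=cy+half-(c[:,0]+.5)*2*half/n
    m=c.mean(0); 
    print(nm,'wood extent x',x.min(),x.max(),'y',y.min(),y.max())
    # left/bottom arc
    ang=np.degrees(np.arctan2(c[:,1]-m[1],-(c[:,0]-m[0]))) # 0=left(+y), 90=down(-x)
    for lo,hi in[(-30,30),(-40,60),(-30,100)]:
        k=(ang>lo)&(ang<hi)
        r=least_squares(lambda p:np.hypot(x[k]-p[0],y[k]-p[1])-rad,[cx,cy-.005],loss='soft_l1',f_scale=3e-4)
        print(lo,hi,r.x.round(5),(np.abs(r.fun).mean()*1e3).round(3))
E
```

```text
L wood extent x 0.531975 0.555125 y 0.006524999999999996 0.026675
-30 30 [0.54411 0.01363] 0.046
-40 60 [0.54394 0.01363] 0.082
-30 100 [0.54411 0.01367] 0.18
S wood extent x 0.5317749999999999 0.5438749999999999 y -0.07822500000000002 -0.06892500000000001
-30 30 [ 0.53879 -0.07644] 0.041
-40 60 [ 0.53874 -0.07645] 0.04
-30 100 [ 0.53872 -0.07644] 0.065
```

>>> carry_out([
  [0,-3,0,0,0],
  [0,-3,-0.5,-1.5,0],
  [0,0,-1.02,-3.2,0],
  [0,0,-1.02,-3.2,0],
  [0,0,-1.02,-3.2,0],
  [0,0,-1.02,-3.2,0],
  [0,0,-1.02,-3.2,0],
  [0,0,-1.02,-3.2,0],
  [0,0,-1.02,-3.2,0],
  [0,0,-1.02,-3.1,0],
  [0,2,0,0,4.95],
  [0,2,0,0,4.95],
  [0,0,0,0,0],
  [0,0,0,0,0],
  [0,0,0,0,0],
])

```text
time: 4.3
tool_pos: [0.4664, 0.2515, 0.2177]
ee_rot: [2.22, 1.567, 0.421]
wrist_force: [0.5, 0.0, -0.7]
width: 0.0942
```

```bash
python3 - <<'E'
from h import *
from scipy.spatial.transform import Rotation as R
snap('wrist','w2'); o=robot.get_obs(); print(o['tool_pos'],o['wrist_force']); M=R.from_euler('xyz',o['ee_rot']).as_matrix(); print(M.round(4))
print(proj('w2',(.466,.252,.187)),proj('w2',(.466,.252,.122)))
im=cv2.imread('pics/w2.png'); A=cv2.resize(im[100:340,200:440],(480,480))
B=rect('w2',.466,.252,.187,.03,300);C=rect('w2',.466,.252,.122,.03,300)
A=np.hstack([cv2.copyMakeBorder(A,0,120,0,0,0),np.vstack([B,C])]);cv2.imwrite('pics/w2c.png',A)
E
```

```text
[0.46646217 0.25139499 0.21761265] [-0.21479071 -0.28831123 -0.20601255]
[[ 0.0033  0.9739 -0.2269]
 [ 0.0015 -0.2269 -0.9739]
 [-1.      0.0029 -0.0022]]
[317.67073781 224.42959676] [317.81043281 201.96651835]
```

View pics/w2c.png

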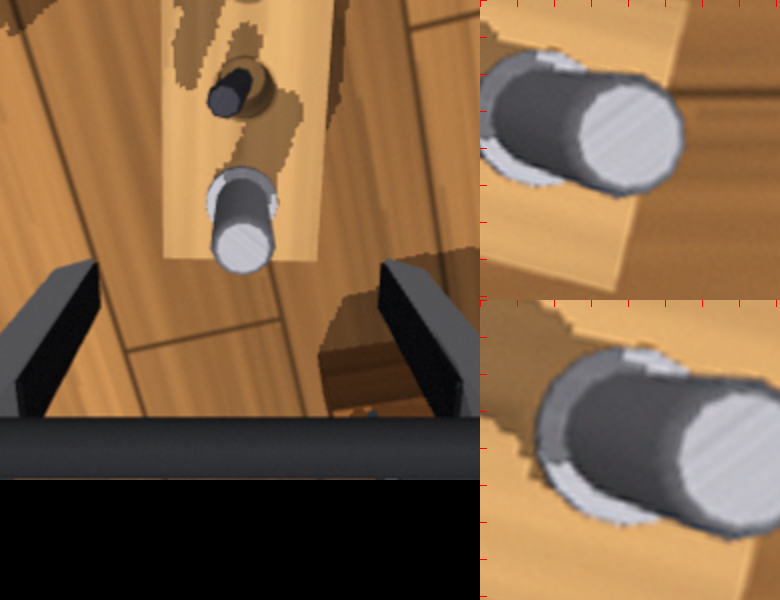

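Image 6: the collar is centred at about (0.469,0.2528) and the handle top at (0.4688,0.2518), so the drift is upright near (0.468,0.2524). It's within 3 mm of the top-camera estimate. I'll grasp it mid-handle.

>>> carry_out([
  [0,2,0.12,-0.13,0],
  [0,2,0,0,0],
  [0,2,0,0,0],
  [0,1.95,0,0,0],
  [0,0,0,0,0],
  [1,0,0,0,0],
  [1,0,0,0,0],
  [1,0,0,0,0],
  [1,0,0,0,0],
  [1,0,0,0,0],
  [1,0,0,0,0],
  [1,0,0,0,0],
])

```text
time: 5.55
tool_pos: [0.4672, 0.2521, 0.136]
ee_rot: [2.937, 1.571, 1.136]
wrist_force: [0.4, -0.5, -0.4]
width: 0.0414
```

>>> carry_out([
  [1,0,0,0,0],
  [1,0,0,0,0],
  [1,0,0,0,0],
  [1,0,0,0,0],
  [1,0,0,0,0],
])

```text
time: 6.05
tool_pos: [0.4677, 0.252, 0.136]
ee_rot: [1.713, 1.57, -0.087]
wrist_force: [2.2, -0.4, -1.7]
width: 0.0253
```

>>> carry_out([
  [1,-1,0,0,0],
  [1,-2.5,0,0,0],
  [1,-3.5,0,0,0],
  [1,-3.5,0,0,0],
  [1,-3.5,0,0,0],
  [1,0,0,0,-4.95],
  [1,0,0,0,-4.95],
  [1,0,0.5,1.3,0],
  [1,0,1,2.6,0],
  [1,0,1,2.6,0],
  [1,0,1,2.6,0],
  [1,0,1,2.6,0],
  [1,0,1,2.6,0],
  [1,0,1,2.6,0],
  [1,0,1,2.6,0],
  [1,0,1,2.6,0],
  [1,0,0.3,0.9,0],
  [1,0,0,0,0],
  [1,0,0,0,0],
  [1,0,0,0,0],
])

```text
time: 8.05
tool_pos: [0.5416, 0.0185, 0.2759]
ee_rot: [-2.42, 1.57, 2.237]
wrist_force: [0.7, -0.3, -5.2]
width: 0.0257
```

```bash
python3 - <<'E'
from h import *
from scipy.spatial.transform import Rotation as R
snap('wrist','w3');snap('top','t3');snap('side','s3')
F=[]
for i in range(4): o=robot.get_obs(); F.append(np.r_[o['wrist_force'],o['tool_pos']]);print(F[-1].round(4),o['width'])
M=R.from_euler('xyz',o['ee_rot']).as_matrix(); print(M.round(4))
p=o['tool_pos']; print(proj('w3',(.5424,.02,.125)),[proj('w3',p+[0,0,d]).round(1) for d in(-.125,-.021,.055)])
im=cv2.imread('pics/w3.png'); A=cv2.resize(im[80:320,200:440],(480,480))
t=cv2.imread('pics/t3.png');B=cv2.resize(t[200:260,260:320],(300,300)); s=cv2.imread('pics/s3.png')
u=proj('s3',p).astype(int); print(u); C=cv2.resize(s[u[1]-50:u[1]+50,u[0]-50:u[0]+50],(300,300))
cv2.imwrite('pics/w3c.png',np.hstack([cv2.copyMakeBorder(A,0,120,0,0,0),np.vstack([B,C])]))
E
```

```text
[-0.2937  0.8054 -5.2446  0.5418  0.0184  0.2761] 0.02544212969605847
[-0.2937  0.8054 -5.2446  0.5418  0.0184  0.2761] 0.02544212969605847
[-0.2937  0.8054 -5.2446  0.5418  0.0184  0.2761] 0.02544212969605847
[-0.2937  0.8054 -5.2446  0.5418  0.0184  0.2761] 0.02544212969605847
[[ 2.000e-04  9.985e-01 -5.550e-02]
 [ 3.000e-04 -5.550e-02 -9.985e-01]
 [-1.000e+00  1.000e-04 -3.000e-04]]
[319.50746599 188.12927112] [array([319. , 194.9]), array([318.8, 229.4]), array([318.5, 285.4])]
[318 191]
```

View pics/w3c.png

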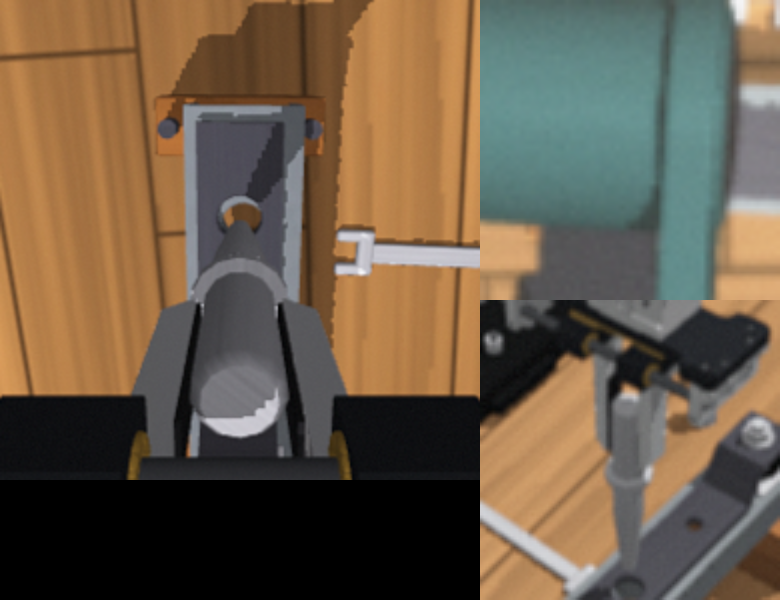

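Image 7: the drift hangs vertical on the tool axis. Handle top at (319.5,281) against 281.5 predicted, tip just short of the hole, weight about 5.2 N. I'll shift to the middle of the visible overlap and lower with small steps.

>>> carry_out([
  [1,1,0.1,0.15,0],
  [1,1,0,0,0],
  [1,0.5,0,0,0],
  [1,0.3,0,0,0],
  [1,0.3,0,0,0],
  [1,0,0,0,0],
])

```text
time: 8.8
tool_pos: [0.5428, 0.0159, 0.2445]
ee_rot: [-1.717, 1.57, 2.939]
wrist_force: [-0.1, -0.7, -4.8]
width: 0.0257
```

>>> carry_out([
  [1,0.3,0,0,0],
  [1,0.3,0,0,0],
  [1,0.3,0,0,0],
  [1,0.3,0,0,0],
  [1,0,0,0,0],
  [1,0,0,0,0],
])

```text
time: 9.4
tool_pos: [0.5429, 0.0159, 0.2329]
ee_rot: [-2.008, 1.571, 2.648]
wrist_force: [0.9, 0.1, -5.6]
width: 0.0252
```

>>> carry_out([
  [1,0,0.05,0.12,0],
  [1,0.2,0,0.12,0],
  [1,0.3,0,0,0],
  [1,0.3,0,0,0],
  [1,0.3,0,0,0],
  [1,0,0,0,0],
  [1,0,0,0,0],
])

```text
time: 10.1
tool_pos: [0.5429, 0.0137, 0.2213]
ee_rot: [-1.874, 1.569, 2.781]
wrist_force: [-1.1, 1.3, -5.8]
width: 0.0252
```

>>> carry_out([
  [1,0.3,0,0,0],
  [1,0.3,0,0,0],
  [1,0.3,0,0,0],
  [1,0.3,0,0,0],
  [1,0.3,0,0,0],
  [1,0,0,0,0],
  [1,0,0,0,0],
])

```text
time: 10.8
tool_pos: [0.5431, 0.0135, 0.2063]
ee_rot: [-1.741, 1.57, 2.914]
wrist_force: [-0.4, 1.5, -6.3]
width: 0.0256
```

>>> carry_out([
  [1,0.2,0,0,0],
  [1,0.2,0,0,0],
  [1,0.2,0,0,0],
  [1,0.2,0,0,0],
  [1,0.2,0,0,0],
  [1,0,0,0,0],
  [1,0,0,0,0],
])

```text
time: 11.5
tool_pos: [0.5432, 0.0135, 0.1965]
ee_rot: [-1.752, 1.57, 2.903]
wrist_force: [-1.0, 0.8, -5.8]
width: 0.0257
```

>>> carry_out([
  [1,0.15,0,0,0],
  [1,0.15,0,0,0],
  [1,0.15,0,0,0],
  [1,0.15,0,0,0],
  [1,0,0,0,0],
  [1,0,0,0,0],
])

```text
time: 12.1
tool_pos: [0.5433, 0.0135, 0.1907]
ee_rot: [-1.927, 1.571, 2.729]
wrist_force: [-1.2, 3.3, -4.4]
width: 0.0254
```

```bash
cat > f.py <<'E'
from h import *
F=[]
for i in range(5):
    robot.snapshot('top'); o=robot.get_obs(); F.append(np.r_[o['wrist_force'],o['wrist_torque'],o['tool_pos']])
print(np.mean(F,0).round(4),np.std(F,0).round(4)[:6])
E
python3 f.py
```

```text
[-1.2931  2.5168 -4.3826  0.5478  0.354   0.0139  0.5433  0.0135  0.1907] [0.3015 0.4468 0.2828 0.0245 0.0175 0.0161]
```

>>> carry_out([
  [1,0.15,0,0,0],
  [1,0.15,0,0,0],
  [1,0.15,0,0,0],
  [1,0.15,0,0,0],
  [1,0,0,0,0],
  [1,0,0,0,0],
])

```text
time: 12.95
tool_pos: [0.5433, 0.0135, 0.1847]
ee_rot: [-1.966, 1.571, 2.69]
wrist_force: [-0.9, 2.9, -5.4]
width: 0.0256
```

```bash
python3 f.py
```

```text
[-0.6694  2.4209 -4.6314  0.5591  0.3491 -0.0088  0.5433  0.0135  0.1847] [0.6237 0.3273 0.2105 0.0162 0.0176 0.0229]
```

>>> carry_out([
  [1,0.1,0,0,0],
  [1,0.1,0,0,0],
  [1,0.1,0,0,0],
  [1,0.1,0,0,0],
  [1,0,0,0,0],
])

```text
time: 13.7
tool_pos: [0.5432, 0.0135, 0.1807]
ee_rot: [-2.004, 1.571, 2.651]
wrist_force: [-1.3, 2.5, -4.3]
width: 0.0255
```

```bash
python3 f.py
```

```text
[-1.1215  2.8992 -4.8449  0.5788  0.3755 -0.0078  0.5433  0.0135  0.1807] [0.469  0.3929 0.2311 0.0347 0.0257 0.0316]
```

>>> carry_out([
  [1,0.1,0,0,0],
  [1,0.1,0,0,0],
  [1,0.1,0,0,0],
  [1,0.1,0,0,0],
  [1,0,0,0,0],
])

```text
time: 14.45
tool_pos: [0.5433, 0.0135, 0.1768]
ee_rot: [-2.756, 1.571, 1.899]
wrist_force: [-1.3, 2.5, -3.1]
width: 0.0254
```

```bash
python3 f.py
```

```text
[-1.2976e+00  2.3779e+00 -4.3255e+00  5.6380e-01  3.8070e-01 -4.3000e-03
  5.4330e-01  1.3500e-02  1.7680e-01] [0.4466 0.2758 0.4947 0.0202 0.0245 0.0305]
```

>>> carry_out([
  [1,0.12,0,0,0],
  [1,0.12,0,0,0],
  [1,0.12,0,0,0],
  [1,0.12,0,0,0],
  [1,0.12,0,0,0],
  [1,0.12,0,0,0],
  [1,0,0,0,0],
])

```text
time: 15.4
tool_pos: [0.5433, 0.0135, 0.1695]
ee_rot: [-2.247, 1.571, 2.409]
wrist_force: [0.2, 3.6, -4.9]
width: 0.0256
```

```bash
python3 f.py
```

```text
[-0.6472  2.3819 -5.2858  0.5332  0.2425  0.0226  0.5433  0.0135  0.1695] [0.3984 0.3536 0.4422 0.0286 0.0176 0.0442]
```

>>> carry_out([
  [1,0.12,0,0,0],
  [1,0.12,0,0,0],
  [1,0.12,0,0,0],
  [1,0.12,0,0,0],
  [1,0.12,0,0,0],
  [1,0.12,0,0,0],
  [1,0.12,0,0,0],
  [1,0,0,0,0],
])

```text
time: 16.45
tool_pos: [0.5433, 0.0135, 0.1611]
ee_rot: [-2.065, 1.571, 2.59]
wrist_force: [-1.3, 1.4, -3.9]
width: 0.0255
```

```bash
python3 f.py
```

```text
[-0.6901  2.4719 -4.9844  0.51    0.211  -0.016   0.5433  0.0135  0.1611] [0.2461 0.3299 0.4799 0.0241 0.0197 0.0117]
```

>>> carry_out([
  [1,0.12,0,0,0],
  [1,0.12,0,0,0],
  [1,0.12,0,0,0],
  [1,0.12,0,0,0],
  [1,0.12,0,0,0],
  [1,0.12,0,0,0],
  [1,0.12,0,0,0],
  [1,0.12,0,0,0],
  [1,0.12,0,0,0],
  [1,0,0,0,0],
])

```text
time: 17.7
tool_pos: [0.5433, 0.0135, 0.1502]
ee_rot: [-1.88, 1.571, 2.776]
wrist_force: [-0.4, 1.8, -5.1]
width: 0.0252
```

```bash
python3 f.py
```

```text
[-0.4091  2.6787 -5.1278  0.4961  0.1622  0.0227  0.5433  0.0135  0.1503] [0.2762 0.5861 0.2169 0.0269 0.0173 0.0291]
```

>>> carry_out([
  [1,0.08,0,0,0],
  [1,0.08,0,0,0],
  [1,0.08,0,0,0],
  [1,0.06,0,0,0],
  [1,0,0,0,0],
])

```text
time: 18.45
tool_pos: [0.5433, 0.0135, 0.1475]
ee_rot: [2.377, 1.571, 0.749]
wrist_force: [-1.7, 2.1, -3.4]
width: 0.0255
```

```bash
python3 f.py
```

```text
[-0.8124  2.533  -4.2652  0.4688  0.2467 -0.0064  0.5433  0.0135  0.1475] [0.1679 0.4825 0.4569 0.0215 0.0263 0.0203]
```

>>> carry_out([
  [1,0.05,0,0,0],
  [1,0.05,0,0,0],
  [1,0,0,0,0],
])

```text
time: 19.0
tool_pos: [0.5433, 0.0135, 0.1465]
ee_rot: [2.234, 1.571, 0.607]
wrist_force: [-1.7, 3.5, -3.7]
width: 0.0256
```

>>> carry_out([
  [1,0.04,0,0,0],
  [1,0,0,0,0],
])

```text
time: 19.2
tool_pos: [0.5433, 0.0135, 0.1462]
ee_rot: [2.072, 1.571, 0.444]
wrist_force: [-1.4, 2.3, -2.9]
width: 0.0257
```

```bash
python3 f.py
```

```text
[-9.2790e-01  2.4702e+00 -3.3283e+00  4.7460e-01  2.8530e-01 -6.0000e-04
  5.4330e-01  1.3500e-02  1.4610e-01] [0.3542 0.5406 0.3309 0.0242 0.0358 0.0275]
```

>>> carry_out([
  [1,0.05,0,0,0],
  [1,0,0,0,0],
])

```text
time: 19.65
tool_pos: [0.5433, 0.0135, 0.146]
ee_rot: [1.669, 1.57, 0.041]
wrist_force: [-2.0, 2.8, -2.7]
width: 0.0254
```

>>> carry_out([
  [1,0.05,0,0,0],
  [1,0,0,0,0],
])

```text
time: 19.85
tool_pos: [0.5436, 0.0135, 0.146]
ee_rot: [1.591, 1.57, -0.036]
wrist_force: [-1.3, 2.2, 0.8]
width: 0.0258
```

```bash
python3 f.py
```

```text
[-1.7749  1.8324  1.9304  0.4587  0.5258 -0.0116  0.5437  0.0135  0.146 ] [0.4308 0.4815 0.7751 0.0329 0.0299 0.0356]
```

The collar has landed: z has stopped at 0.146 and Fz has risen by about 7 N. Releasing and lifting off.

>>> carry_out([
  [0,0,0,0,0],
  [0,0,0,0,0],
  [0,0,0,0,0],
  [0,0,0,0,0],
  [0,0,0,0,0],
  [0,0,0,0,0],
  [0,-1,0,0,0],
  [0,-2.5,0,0,0],
  [0,-3,0,0,0],
  [0,-3,0,0,0],
  [0,0,0,0,0],
  [0,0,0,0,0],
])

```text
time: 21.3
tool_pos: [0.5438, 0.0134, 0.2414]
ee_rot: [1.55, 1.568, -0.078]
wrist_force: [0.3, 0.4, 0.4]
width: 0.0941
```

```bash
python3 - <<'E'
from h import *
snap('wrist','w4');snap('side','s4');o=robot.get_obs();print(o['tool_pos'],o['wrist_force'],o['width'])
im=cv2.imread('pics/w4.png'); A=cv2.resize(im[80:320,200:440],(480,480),interpolation=cv2.INTER_CUBIC)
u=proj('s4',(.54,.0,.14)).astype(int); s=cv2.imread('pics/s4.png'); C=cv2.resize(s[u[1]-50:u[1]+50,u[0]-50:u[0]+50],(300,300),interpolation=cv2.INTER_CUBIC)
B=rect('w4',.5377,-.0762,.125,.0125,300)
cv2.imwrite('pics/w4c.png',np.hstack([cv2.copyMakeBorder(A,0,120,0,0,0),np.vstack([B,C])]))
E
```

```text
[0.5426949  0.01352666 0.23885618] [-0.76762666  0.53485775  0.15126707] 0.09372125113188769
```

View pics/w4c.png

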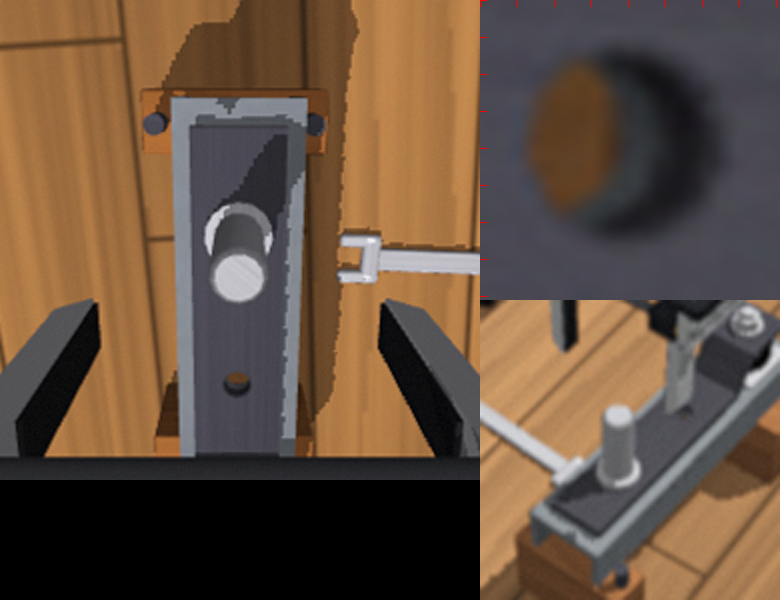

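Image 8: the drift is standing with its collar flat on the strap, and the small hole is now in line, at about (0.538,-0.0755). Now for the bolt.

>>> carry_out([
  [0,0,-0.6,1.8,0],
  [0,0,-1.1,3.6,0],
  [0,0,-1.1,3.6,0],
  [0,0,-1.1,3.6,0],
  [0,0,-1.1,3.6,0],
  [0,0,-1.1,3.6,0],
  [0,0,-1.1,3.6,0],
  [0,0,-1.1,3.6,0],
  [0,2,-1.1,3.6,0],
  [0,3.5,-0.4,1,0],
  [0,3.5,0,0,0],
  [0,0,0,0,0],
  [0,0,0,0,0],
  [0,0,0,0,0],
])

```text
time: 22.8
tool_pos: [0.4284, -0.2967, 0.152]
ee_rot: [0.957, 1.568, -0.67]
wrist_force: [0.2, 0.7, 0.2]
width: 0.0943
```

```bash
python3 - <<'E'
from h import *
snap('wrist','w5');o=robot.get_obs();print(o['tool_pos'],o['wrist_force'],o['joint_positions'])
im=cv2.imread('pics/w5.png'); print(proj('w5',(.4285,-.2966,.083)))
A=cv2.resize(im[80:320,200:440],(480,480),interpolation=cv2.INTER_CUBIC)
B=rect('w5',.4285,-.2966,.083,.02,300);C=rect('w5',.4285,-.2966,.07,.03,300)
cv2.imwrite('pics/w5c.png',np.hstack([cv2.copyMakeBorder(A,0,120,0,0,0),np.vstack([B,C])]))
E
```

```text
[ 0.42866045 -0.29688706  0.15251635] [0.02463094 0.10889658 0.647526  ] [-7.14561963e-01  3.70939118e-02  1.52858805e+00  9.35294301e-05
  1.57195223e+00 -6.58415313e-01]
[318.54461649 209.7535135 ]
```

View pics/w5c.png

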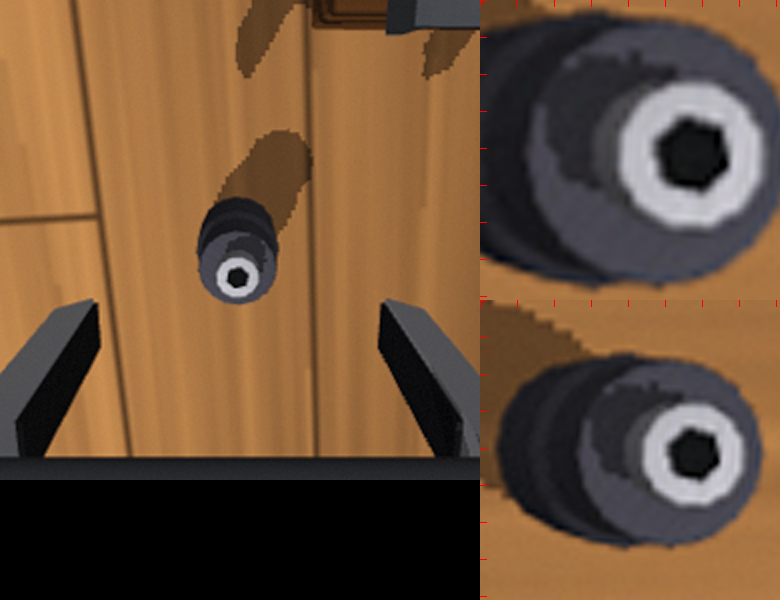

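Image 9: the bolt head is centred at (0.428,-0.3047), 19 mm across as expected, and it agrees with the socket-top centre. I'll grip the head with the fingertips just above the socket.

>>> carry_out([
  [0,2,-0.05,0.78,0],
  [0,2,0,0,0],
  [0,2,0,0,0],
  [0,1.5,0,0,0],
  [0,0.35,0,0,0],
  [0,0,0,0,0],
  [0,0,0,0,0],
])

```text
time: 23.55
tool_pos: [0.4276, -0.3048, 0.0735]
ee_rot: [0.923, 1.568, -0.704]
wrist_force: [-0.6, 0.1, 0.4]
width: 0.0937
```

>>> carry_out([
  [1,0,0,0,0],
  [1,0,0,0,0],
  [1,0,0,0,0],
  [1,0,0,0,0],
  [1,0,0,0,0],
  [1,0,0,0,0],
  [1,0,0,0,0],
  [1,0,0,0,0],
  [1,0,0,0,0],
  [1,0,0,0,0],
  [1,0,0,0,0],
  [1,0,0,0,0],
  [1,0,0,0,0],
  [1,0,0,0,0],
])

```text
time: 24.95
tool_pos: [0.4266, -0.3042, 0.0717]
ee_rot: [1.738, 1.571, 0.111]
wrist_force: [0.8, -0.3, 0.7]
width: 0.0175
```

>>> carry_out([
  [1,-0.5,0,0,0],
  [1,-2,0,0,0],
  [1,-3,0,0,0],
  [1,-3,0,0,0],
  [1,-3,0,0,0],
  [1,-2,0,0,0],
  [1,0,0,0,0],
  [1,0,0,0,0],
  [1,0,0,0,0],
])

```text
time: 25.85
tool_pos: [0.4258, -0.3035, 0.2046]
ee_rot: [-2.253, 1.567, 2.403]
wrist_force: [-0.4, 0.3, -0.8]
width: 0.0176
```

```bash
python3 - <<'E'
from h import *
from scipy.spatial.transform import Rotation as R
snap('wrist','w6');snap('side','s6');o=robot.get_obs();print(o['tool_pos'],o['wrist_force'],o['width']); print(R.from_euler('xyz',o['ee_rot']).as_matrix().round(3))
p=o['tool_pos']
print([proj('w6',p+[0,0,d]).round(1) for d in(-.058,0.0,.01)])
im=cv2.imread('pics/w6.png'); A=cv2.resize(im[160:310,245:395],(480,480),interpolation=cv2.INTER_CUBIC)
u=proj('s6',p).astype(int);print(u); s=cv2.imread('pics/s6.png'); C=cv2.resize(s[u[1]-40:u[1]+40,u[0]-25:u[0]+25],(300,480),interpolation=cv2.INTER_CUBIC)
cv2.imwrite('pics/w6c.png',np.hstack([A,C]))
E
```

```text
[ 0.42579991 -0.30357289  0.20460184] [ 0.04901054  0.4351633  -1.37328842] 0.01753400953203143
[[-0.003  0.998 -0.057]
 [ 0.003 -0.057 -0.998]
 [-1.    -0.003 -0.002]]
[array([318.9, 214. ]), array([318.5, 240.5]), array([318.4, 246.7])]
[424 158]
```

View pics/w6c.png

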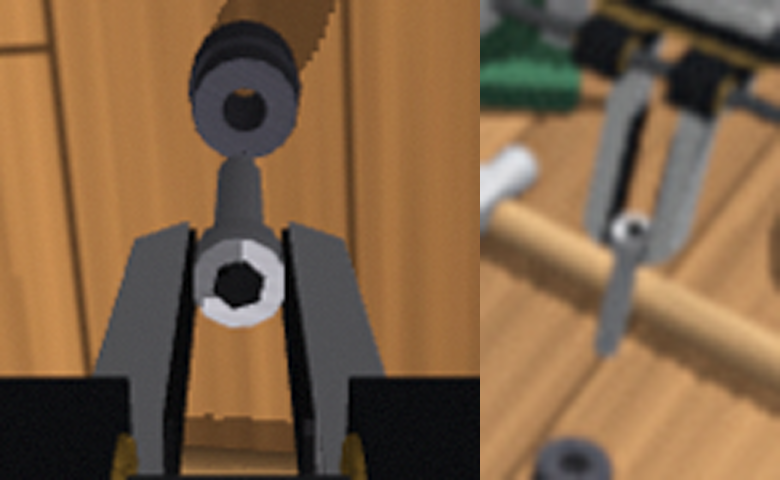

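Image 10: the bolt is held by its head between the fingertips and hangs clear below them. The head top is at about (319.4,248.8) against (318.4,246.7) predicted, so the bolt sits about 1 mm toward -y of the TCP. I'll check that it's vertical in the side view, and that the reading is steady.

```bash
python3 f.py; python3 - <<'E'
from h import *
o=robot.get_obs();p=o['tool_pos'];print(o['width'])
a,b=proj('s6',p+[0,-.001,.01]),proj('s6',p+[0,-.001,-.061])
d=b-a; print(a,b,'expected crop dir',d*6)
E
```

```text
[ 0.0015 -0.0396 -1.0094 -0.0739  0.0353  0.0192  0.4261 -0.3039  0.2055] [0.3729 0.5997 0.4581 0.0226 0.0278 0.0222]
0.01814470138388391
[425.03152779 154.82674917] [420.15089015 174.90476813] expected crop dir [-29.28382587 120.46811374]
```

>>> carry_out([
  [1,-2.5,0,0,0],
  [1,-2.5,0,0,0],
  [1,0,0.6,-1.4,0],
  [1,0,1.2,-2.9,0],
  [1,0,1.2,-2.9,0],
  [1,0,1.2,-2.9,0],
  [1,0,1.2,-2.9,0],
  [1,0,1.2,-2.9,0],
  [1,0,1.2,-2.9,0],
  [1,0,1.2,-2.9,0],
  [1,0,0.7,-1.8,0],
  [1,2,0,0,0],
  [1,0,0,0,0],
  [1,0,0,0,0],
  [1,0,0,0,0],
  [1,0,0,0,0],
])

```text
time: 27.8
tool_pos: [0.5369, -0.0754, 0.2375]
ee_rot: [1.495, 1.569, -0.134]
wrist_force: [-0.2, 0.3, -1.3]
width: 0.0177
```

```bash
python3 f.py; python3 - <<'E'
from h import *
snap('wrist','w7');snap('side','s7');o=robot.get_obs();p=o['tool_pos'];print(p)
print([proj('w7',p+[0,0,d]).round(1) for d in(-.063,0.0,.01)],proj('w7',(.5383,-.0756,.125)))
im=cv2.imread('pics/w7.png'); A=cv2.resize(im[140:290,245:395],(480,480),interpolation=cv2.INTER_CUBIC)
u=proj('s7',p-[0,0,.05]).astype(int);print(u); s=cv2.imread('pics/s7.png'); C=cv2.resize(s[u[1]-40:u[1]+40,u[0]-25:u[0]+25],(300,480),interpolation=cv2.INTER_CUBIC)
cv2.imwrite('pics/w7c.png',np.hstack([A,C]))
E
```

```text
[-0.2183 -0.1741 -1.0875 -0.0631  0.0772  0.0067  0.5369 -0.0754  0.2373] [0.812  0.4637 0.3806 0.0169 0.0213 0.0234]
[ 0.53673924 -0.07526982  0.23682699]
[array([318.5, 211.9]), array([318.3, 240.2]), array([318.3, 246.4])] [320.08098491 197.95499164]
[341 196]
```

View pics/w7c.png

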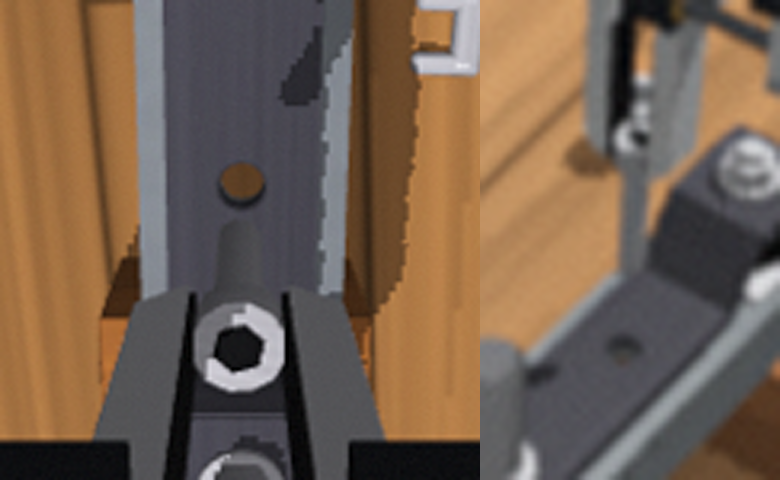

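```bash
python3 - <<'E'
from h import *
print(ray('w7',319.7,248.4,.247),ray('w7',320,213.5,.174),ray('w7',320.3,198.1,.125))
E
```

```text
[ 0.53758147 -0.07663249  0.247     ] [ 0.53799335 -0.07679839  0.174     ] [ 0.53852099 -0.07577097  0.125     ]
```

Image 11: the bolt hangs vertical over the small hole (hole at (320.3,198.1)), needing about +0.5 mm in x and +0.6 mm in y. Correct and lower.

>>> carry_out([
  [1,1.5,0.05,-0.06,0],
  [1,1.5,0,0,0],
  [1,1.2,0,0,0],
  [1,0.3,0,0,0],
  [1,0.3,0,0,0],
  [1,0.3,0,0,0],
  [1,0.3,0,0,0],
  [1,0,0,0,0],
])

```text
time: 28.95
tool_pos: [0.5373, -0.0745, 0.1826]
ee_rot: [-2.957, 1.571, 1.699]
wrist_force: [0.3, 0.1, -0.7]
width: 0.0176
```

```bash
python3 f.py
```

```text
[-0.0525 -0.2169 -0.8642 -0.0751  0.0728  0.0093  0.5374 -0.0746  0.183 ] [0.5454 0.6288 0.2952 0.0196 0.0428 0.0295]
```

>>> carry_out([
  [1,0.25,0,0,0],
  [1,0.25,0,0,0],
  [1,0.25,0,0,0],
  [1,0.25,0,0,0],
  [1,0.25,0,0,0],
  [1,0,0,0,0],
])

```text
time: 29.8
tool_pos: [0.5371, -0.0745, 0.1695]
ee_rot: [-1.844, 1.57, 2.812]
wrist_force: [-0.2, 0.2, -0.9]
width: 0.0175
```

```bash
python3 f.py
```

```text
[-0.1254  0.1919 -1.0403 -0.0395  0.0527  0.0125  0.5373 -0.0745  0.1702] [0.2155 0.3597 0.2682 0.0269 0.0214 0.0128]
```

>>> carry_out([
  [1,0.3,0,0,0],
  [1,0.3,0,0,0],
  [1,0.3,0,0,0],
  [1,0.3,0,0,0],
  [1,0.3,0,0,0],
  [1,0.3,0,0,0],
  [1,0.3,0,0,0],
  [1,0,0,0,0],
])

```text
time: 30.85
tool_pos: [0.5371, -0.0745, 0.1486]
ee_rot: [-1.89, 1.57, 2.765]
wrist_force: [0.4, -0.6, -0.6]
width: 0.0182
```

```bash
python3 f.py
```

```text
[-0.3182 -0.3004 -0.3495 -0.0816  0.0448 -0.0014  0.5373 -0.0745  0.1492] [0.8072 0.6063 0.4018 0.034  0.0395 0.0305]
```

>>> carry_out([
  [1,0.3,0,0,0],
  [1,0.3,0,0,0],
  [1,0.3,0,0,0],
  [1,0.3,0,0,0],
  [1,0.3,0,0,0],
  [1,0.2,0,0,0],
  [1,0,0,0,0],
])

```text
time: 31.8
tool_pos: [0.5371, -0.0745, 0.1317]
ee_rot: [-1.828, 1.57, 2.827]
wrist_force: [-0.6, 0.1, -1.1]
width: 0.0178
```

```bash
python3 f.py
```

```text
[ 0.1326  0.1274 -1.0645 -0.0732  0.0646 -0.0013  0.5373 -0.0745  0.1322] [0.4944 0.4155 0.2501 0.0271 0.0283 0.0373]
```

>>> carry_out([
  [1,0.15,0,0,0],
  [1,0,0,0,0],
  [0.6,0,0,0,0],
  [0.6,0,0,0,0],
  [0.5,0,0,0,0],
  [0.4,0,0,0,0],
  [0.4,0,0,0,0],
  [0.4,0,0,0,0],
  [0.4,-0.5,0,0,0],
  [0.4,-2,0,0,0],
  [0.4,-3,0,0,0],
  [0.4,-3,0,0,0],
  [0.4,-3,0,0,0],
  [0.4,0,0,0,0],
  [0.4,0,0,0,0],
  [0.4,0,0,0,0],
])

```text
time: 33.65
tool_pos: [0.5366, -0.0744, 0.2439]
ee_rot: [-1.778, 1.568, 2.877]
wrist_force: [0.9, -0.3, 0.2]
width: 0.0565
```

```bash
python3 f.py; python3 - <<'E'
from h import *
snap('wrist','w8');snap('side','s8');o=robot.get_obs();p=o['tool_pos'];print(p,o['width'],o['time'])
S=(.5383,-.0756); L=(.544,.0135)
print('head top pred w',proj('w8',(*S,.138)),'drift top pred',proj('w8',(*L,.197)),'collar',proj('w8',(*L,.132)))
im=cv2.imread('pics/w8.png'); A=cv2.resize(im[110:290,230:410],(480,480),interpolation=cv2.INTER_CUBIC)
u=proj('s8',(.54,-.03,.14)).astype(int);print(u); s=cv2.imread('pics/s8.png'); C=cv2.resize(s[u[1]-48:u[1]+48,u[0]-32:u[0]+32],(320,480),interpolation=cv2.INTER_CUBIC)
cv2.imwrite('pics/w8c.png',np.hstack([A,C]))
E
```

```text
[ 0.0445  0.0389 -0.0602 -0.0681  0.081   0.0023  0.5366 -0.0744  0.2439] [0.3238 0.3193 0.5194 0.013  0.0283 0.0222]
[ 0.53704468 -0.07444834  0.24500696] 0.05655313599287795 34.0
head top pred w [320.45425184 200.30571558] drift top pred [321.5007229  106.73838725] collar [321.15204895 109.92242365]
[329 219]
```

View pics/w8c.png

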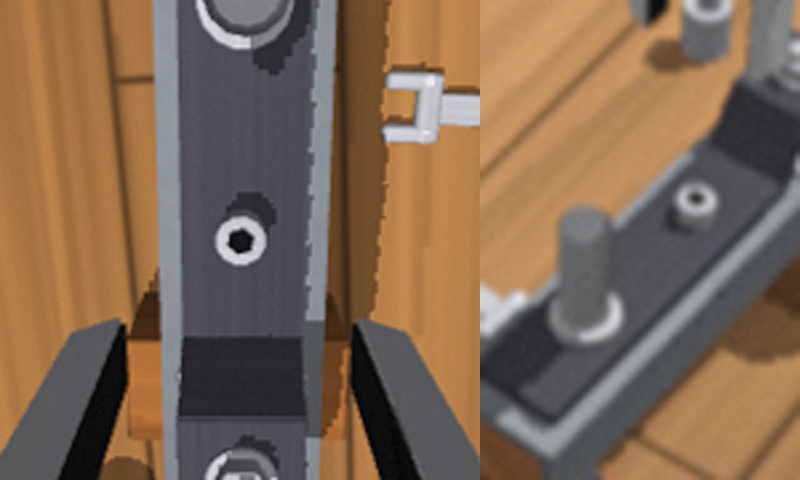

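Image 12: the bolt head is flat on the strap, with its top at (320.4,200.0) against (320.5,200.3) predicted for a fully seated bolt. The drift stands with its collar down and the gripper is clear. Handing in.

```bash
python3 -c "
from bench import robot
print(robot.close_job())"
```

```text
the job is handed in; nothing more can be done
None
```

The drift is home in the large hole with its collar on the strap, and the bolt is through the small hole with its head on the strap. I handed the job in at about 34 s; no verdict is reported.

- **Drift:** I measured the strap as about 6.5 mm out of line, mostly along y. I lowered the drift through the overlap, drew it over the channel hole's centre and fed it down in small steps.
    - **Forces:** The readings I took stayed at about 3.5 N sideways or less, which fits the strap's spring pull. The collar then landed with about 7 N.
    - **Check:** The picture after release shows the collar flat on the strap and the drift upright.
- **Bolt:** I gripped the head with the fingertips, lowered it with no contact force felt, and let it drop the last few millimetres. The head top is within 0.5 px of where a seated bolt should appear.
- **At hand-in:** The gripper was about 10 cm clear, the wrist force read zero, and I saw no other item disturbed in the pictures I viewed. I did not check every item individually.

Two things disagreed along the way:
- **Bolt position:** My first top-camera estimate of the bolt was about 8 mm off along y; I corrected it from the wrist camera before gripping.
- **Grip width:** The gripper read 17.5 mm on the 20 mm bolt head. I did not find the cause, but the bolt was held securely and went in straight.

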